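# Free the jammed tea tin and weigh it

## Robot

A 6-joint arm with a two-finger parallel gripper is mounted at the origin on the work surface. World frame = base frame: x ahead of the robot, y to its left, z up, the work surface at z = 0. Lengths are in mm, angles in rad, forces in N, time in s.
With the tool pointing down it reaches from about 300 to 875 mm from the base axis. Payload 6.4 kg.
Tool frame: the origin (TCP) lies at the very end of the fingers, on their centre line; the grasp point (between the pads) lies 19 mm behind it; z points along the fingers, y is the line along which they close (so a half turn about z gives the same grasp; the last joint's range is limited). The gripper opens to 85 mm and grips with 20 to 120 N. Pads are 22 mm wide; open, the fingers measure 114 mm over their backs; the gripper's body (76 mm by 85 mm) begins 54 mm behind the grasp point. The pads swing forward as they close: fully open they stand 13 mm farther back than shut.
Start: joints at [1.102, 0.181, 1.607, -0, 1.354, -0.206], TCP at [149.364, 555.276, 231.288] pointing down, gripper open.
Joint ranges: [-2.99, 2.99], [-0.89, 2.07], [0.3, 2.58], [-1.14, 4.28], [0, 2.63], [-3.12, 3.12]. Speed limits (rad/s): [2.57, 2.57, 3.01, 3.14, 3.14, 3.14].

## Interface

Orientations are given as a unit quaternion [w, x, y, z].
In Python, from plant import state, snapshot, job_done gives the robot as it stands.
- The arm moves only by the tool apply_moves, never from a script. Its argument "plan" is a list of rows, each a list of 3 entries, a list of its own where there are three numbers: the finger opening in mm, from 0 to 85.4, then the shift along the tool's x, y, z in mm, then the turn, a rotation vector about the tool's x, y, z in degrees. In form: [[gripper, [dx, dy, dz], [rx, ry, rz]], ...]. A call has exactly 8 rows; each row is the pose to reach, as a shift and turn from the pose commanded when the call began, along the tool's axes at that moment; what a row does not reach only later rows make up. A row lasts 1/10 s, in which the tool goes at most 50 mm and 8.59 degrees, less where a joint would pass 70% of its speed; a pose out of reach is approached as far as the arm can. A call with a gripper value outside its range is refused whole. The fingers move at their own pace and stop on an object; "squeeze" is the grip in N (left out, the last holds). Time passes only in rows, so rows that repeat a pose let the fingers close, or fill a call up. It gives the time, the measured TCP pose, the force, the opening and the grip force at its end, in the units of the state.
- state(): the state, without advancing time (a new reading comes with each control period).
- snapshot(name): name is "scene" or "top" or "wrist"; returns a dict with "frame" (384x512x3 uint8, red, green, blue), "mtx" (3x3 intrinsics, pixels), "T" (4x4, takes a point from camera to world coordinates). Camera axes: x right, y down, z forward; pixel columns grow to the right and rows downward; lengths in mm; the calibration is good to about 2 mm. A picture is of the moment at which its call begins. There is no depth.
- job_done(): hands the job in; it is judged then, once.
The state is a dict: "time": time; "joints": joint angles; "joint_velocities": joint speeds; "effort": joint torques, N m; "tcp_pos": TCP position; "tool_rot": TCP orientation; "wrist_force": force on the tool from outside, world axes, zero at the start; "torque": the same for the moment, N m; "opening": finger opening in mm; "gripper_force": force on a finger pad.
Only numpy, scipy, OpenCV 4.12 (cv2) and the standard library are available. Lean on these libraries where they do the work, as an engineer would, in place of code of your own. Each camera call takes 0.05 s, during which the arm holds its last target. There are 200 camera calls.

## Task

A teal tea tin has slid down the sloping dispenser sideways and jammed across the funnel under the bars of the guard. Push it back up the ramp onto the open level shelf at the top, lift it out, and set it down gently, flat and lid up, in the middle of the empty pan of the kitchen balance so that the pans level against the steel weight. Leave the weight in its pan and the jug, mug, muffin cup, grinder and board where they are.

Things in the scene. Friction and masses are not known exactly. Their poses are not given: they have to be found in the camera images.
- dispenser: Fixed sloping dispenser of light wood, white paint and bare metal, 350 mm long (x), 202 mm wide (y), 97 mm high at the shelf end. Origin: on the counter under it; x points level towards the uphill (shelf) end, y across, z up. Tin, ramp and shelf are slippery together (friction about 0.24): let go on the ramp, the tin slides back down; on the level shelf it stays.
- shelf_mid (a point): Middle of the level shelf's surface (dispenser x = 105 mm, y = 0, z = 77 mm); axes as the dispenser's. The shelf runs from x = 30 mm (crest) to x = 180 mm, 190 mm wide between 6 mm walls that rise 20 mm above it at both sides and the far end; open from above.
- crest (a point): Middle of the crest between shelf and ramp (dispenser x = 30, z = 77 mm); axes as the dispenser's. From here the ramp falls towards -x at 0.30 rad to the mouth at x = -170 mm: surface height 77 mm + 0.309 * (x - 30 mm). White funnel walls on it narrow from 184 mm apart at x = 1 mm to 76 mm apart at x = -113 mm and stay so to the mouth.
- slot_end (a point): Uphill end of the slot in the dark steel guard, level with its top (dispenser x = -20, y = 0 mm). Guard: flat bars 4 mm thick, parallel to the ramp with 51 mm free beneath, from here down to the mouth. Its middle slot, 48 mm wide along y = 0, is open from above over that length and at this end. Closed fingers fit down through it to push the tin uphill; the tin cannot come up through it.
- tin_center (a point): Centre (half-way up) of the tea tin: a closed rigid box, teal with a cream lid, 54 mm (its x) by 120 mm (its y) by 40 mm high (its z, towards the lid), about 250 g. At the start it lies on the ramp across the funnel, its z square to the ramp, its x roughly uphill but skewed by up to about 0.15 rad, its downhill corners against the funnel walls; its centre is then near dispenser x = -47 mm.
- empty_pan_top (a point): Centre of the top face of the balance's empty pan: a flat round steel pan, 150 mm across, with no collar worth minding. It moves straight up and down without tilting. At the start it is at its upper stop, 107 mm above the counter; level is 95 mm.
- empty_pan (a joint): How far the empty pan has gone down from its upper stop, in m: 0 at the start, 0.012 when the balance is level, 0.024 at its lower stop. A soft spring centres it (100 N/m in all); the two pans are linked, one rises as the other sinks. With tin and weight each in the middle of its pan it settles level within 2 mm.
- weight_pan_top (a point): Centre of the top face of the other pan (same size, centre 180 mm from the empty one), which holds the steel weight; at the start at its lower stop, 83 mm above the counter.
- weight_center (a point): Knobbed steel weight, 250 g, 56 mm across and 54 mm high, loose on the other pan; this point is on its axis 20 mm above its foot.
- balance: Fixed kitchen balance with a cream base 100 mm (x) by 270 mm (y) by 45 mm high. Origin: underside centre. The empty pan's centre is at y = +90 mm, the weight's pan at y = -90 mm.
- jug: Glass measuring jug, 100 mm across, 130 mm high, handle; origin under its centre. Bystander.
- muffin_cup: Purple muffin cup, 72 mm across, 40 mm high; origin under its centre. Bystander.
- grinder: Steel salt grinder, 52 mm across, 158 mm high; origin under its centre. Bystander.
- board: Wooden cutting board, 130 by 240 by 16 mm, flat; origin under its centre. Bystander.
- mug: Blue mug, 82 mm across, 95 mm high, handle; origin under its centre. Bystander.
Not all that is in view belongs to the job. Leave any pink or red look-alike of the part that bears tin_center alone.

How it is judged (in metres and radians):
On the way, in this order (a step that is already met when the one before it is completed fails the run):
1. the tin has been pushed back up the ramp, clear of the guard (x of tin_center in the frame of dispenser above 0.035 m and z of tin_center in the frame of dispenser below 0.125 m).
2. the tin is lifted out, its centre at least 150 mm above the counter (height (world z) of tin_center above 0.15 m), for 0.1 s.
At the end, for the whole second after the job is handed in: The tin lies flat, lid up and at rest on the pan that was empty, its centre within 30 mm of the pan's centre; the balance is level (pan within 4 mm of its middle position); the weight still stands upright within 30 mm of the middle of its own pan (horizontal distance between tin_center and empty_pan_top below 0.03 m and z of tin_center in the frame of empty_pan_top between 0.015 and 0.025 m and angle between each of tin_center, weight_center's own z axis and vertical below 0.1 rad and value of joint empty_pan between 0.008 and 0.016 m and linear speed of tin below 0.02 m/s and horizontal distance between weight_center and weight_pan_top below 0.03 m); the robot touches nothing.
It fails at once if the tin is let go more than 12 mm above the empty pan (horizontal distance between tin_center and empty_pan_top below 0.09 m and z of tin_center in the frame of empty_pan_top above 0.032 m and contact force between tin and the fingers below 0.1 N).
It fails at once if the tin strikes or is pressed on the pan with more than 20 N (contact force between tin and empty_pan above 20 N).
It fails at once if a bystander (jug, muffin cup, grinder, board, mug) is moved more than 30 mm (distance of any of jug, muffin_cup, grinder, board, mug from where it was at the start of the episode above 0.03 m).
It also fails if it takes over 61 s, if anything falls off the work surface, if the arm or the gripper's body presses on something with over 40 N, if the wrist force passes 120 N, or if a joint passes its speed limit or range.

## Working session

There is one attempt and no reset: what is moved stays moved. The work goes in short steps, Python scripts to look and compute and a tool call to move; the robot and the scene stay as the last step left them, time stands still between calls to the robot, and variables do not carry over. Pictures are saved under pics/ and viewed, at most 10 in all, crops included, and the job is handed in when it is done.

Besides the shell and the picture viewer there is one more tool, called as name([rows], argument=value, ...), one row to a line, values as JSON. apply_moves: Moves the arm, as the interface text tells. Its arguments: {"type":"object","properties":{"plan":{"type":"array","items":{"type":"array"}},"squeeze":{"type":"number"}},"required":["plan"]}

```bash
mkdir -p pics; ls
python3 - <<'E'
from plant import state,snapshot
import cv2,numpy as np
s=state();print(s)
for n in("scene","top"):
    d=snapshot(n);np.savez(f"pics/{n}0.npz",**d);cv2.imwrite(f"pics/{n}0.png",d["frame"][:,:,::-1])
    print(n,d["mtx"].tolist(),np.round(d["T"],3).tolist())
E
```

```text
pics
{'time': 0.0, 'joints': array([ 1.10169985e+00,  1.81533474e-01,  1.60800615e+00, -2.02305885e-05,
        1.35380661e+00, -2.06310555e-01]), 'joint_velocities': array([ 0.00058485, -0.00046113, -0.00038895, -0.00033956, -0.00015667,
        0.00139318]), 'effort': array([-1.66518937e-03, -4.44890535e+01, -3.51320779e+01, -4.90715356e-04,
        9.55209020e-03, -3.19956064e-05]), 'tcp_pos': array([149.10791459, 554.75633552, 230.38931143]), 'tool_rot': array([-2.81180970e-04,  1.31013005e-01,  9.91380262e-01, -8.30539962e-04]), 'wrist_force': array([0.28618754, 0.0579702 , 0.91775645]), 'torque': array([-0.06146872, -0.00844036,  0.00540311]), 'gripper_force': 0.0, 'opening': 85.45044161077757}
scene [[474.344730064753, 0.0, 252.40064764948514], [0.0, 474.344730064753, 192.13796618969496], [0.0, 0.0, 1.0]] [[0.846, 0.352, -0.4, 1179.713], [0.532, -0.582, 0.615, -1005.387], [-0.016, -0.733, -0.68, 1196.604], [0.0, 0.0, 0.0, 1.0]]
top [[484.7803950378767, 0.0, 252.15006768894466], [0.0, 484.7803950378767, 190.52007637436276], [0.0, 0.0, 1.0]] [[0.008, -0.975, 0.22, 226.747], [-1.0, -0.009, -0.004, -24.825], [0.006, -0.22, -0.976, 1450.506], [0.0, 0.0, 0.0, 1.0]]
```

View pics/top0.png

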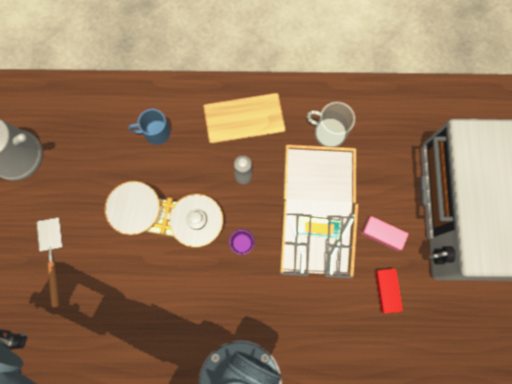

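View pics/scene0.png

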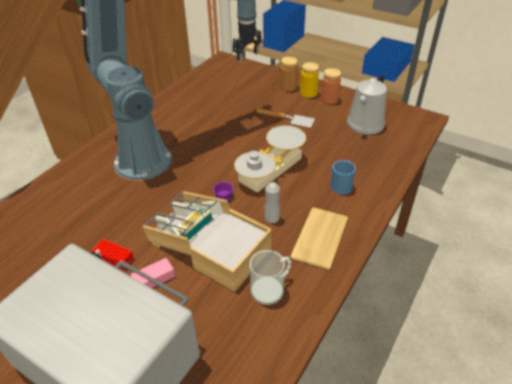

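The top view shows the dispenser at about cols 282–357, rows 146–277, with its shelf uphill (image up, +x). The tin is under the guard at about (322,228). The empty pan is at (132,207) and the weight's pan at (196,220). The jug is at (335,122), just beyond the shelf.

```bash
cat > h.py <<'E'
import numpy as np,cv2
from plant import state,snapshot
def load(n): return dict(np.load(f"pics/{n}.npz"))
def take(n,tag):
    d=snapshot(n);np.savez(f"pics/{n}{tag}.npz",**d);return d
def cast(d,uv,z):
    uv=np.atleast_2d(np.asarray(uv,float));r=(d["T"][:3,:3]@np.linalg.inv(d["mtx"])@np.c_[uv,np.ones(len(uv))].T).T
    c=d["T"][:3,3];return c+r*((z-c[2])/r[:,2])[:,None]
def proj(d,P):
    P=np.atleast_2d(P);q=(P-d["T"][:3,3])@d["T"][:3,:3];q=q@d["mtx"].T;return q[:,:2]/q[:,2:]
E
python3 - <<'E'
from h import *
d=load("top0");f=d["frame"]
cv2.imwrite("pics/c1.png",cv2.resize(f[135:285,270:370,::-1],None,fx=4,fy=4,interpolation=cv2.INTER_CUBIC)[:, :])
c=f[140:250,95:235,::-1];cv2.imwrite("pics/c2.png",cv2.resize(c,None,fx=5,fy=5,interpolation=cv2.INTER_CUBIC))
E
```

```text
(no output)
```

View pics/c1.png

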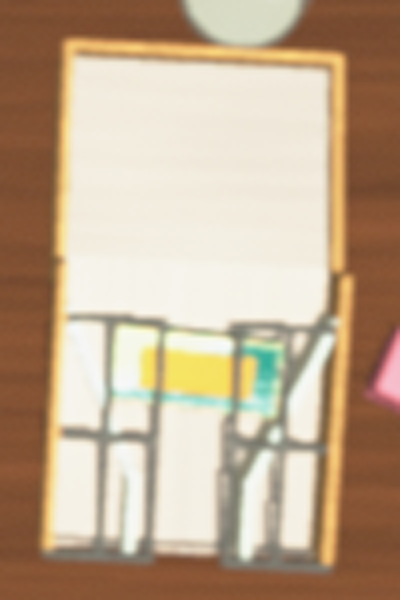

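View pics/c2.png

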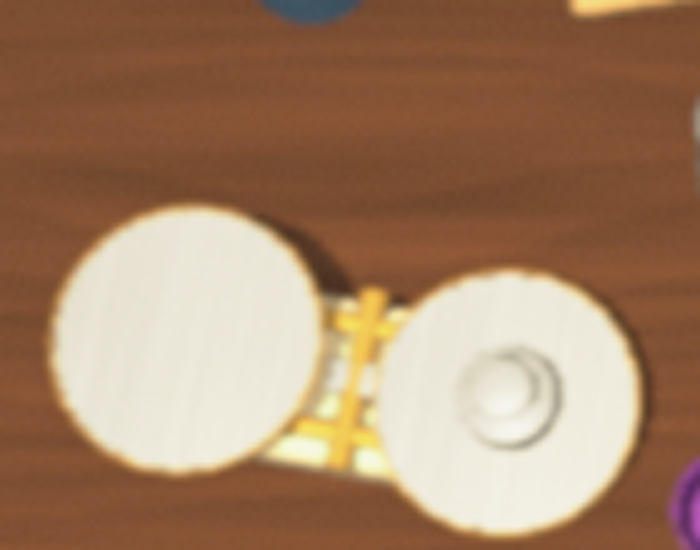

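Enlarged, the shelf's outer far corners are at about crop (65,40) and (345,55). The guard's uphill end is at crop y≈322, with the slot between x≈160 and 232. The tin spans (110–280, 325–412). The empty pan's centre is at about pixel (132.5,207.8) and the weight's pan at (197.3,220.4).

Run:
```python
from h import *
np.set_printoptions(precision=1,suppress=True)
d=load("top0")
pc=lambda x,y,s=4,o=(270,135):(o[0]+(x+.5)/s-.5,o[1]+(y+.5)/s-.5)
q=lambda l,z:print(cast(d,l,z))
# shelf outer corners at z=97
L=[pc(65,40),pc(345,55),pc(57,260),pc(333,270)];P=cast(d,L,97);print(P)
print("w",np.linalg.norm(P[1]-P[0]),np.linalg.norm(P[3]-P[2]))
u=P[0]-P[2]+P[1]-P[3];print("yaw from sides",np.arctan2(u[1],u[0]));v=P[0]-P[1];print("yaw from end",np.arctan2(-v[0],v[1]))
# guard uphill end: top z at x=-20: ramp 61.5+ 55/cos
z=61.5+55/np.cos(.3);print("guard z",z);q([pc(160,322),pc(232,324),pc(70,318),pc(338,322)],z)
o=lambda x,y:pc(x,y,5,(95,140))
E_=cast(d,[o(187.5,339)],107);W=cast(d,[o(511,402)],83)
print(E_,W,np.linalg.norm((E_-W)[0,:2]))
q([o(50,339),o(325,339)],107)
q([o(508,398)],83+45)
# pan masks ellipse
f=d["frame"];hsv=cv2.cvtColor(f,cv2.COLOR_RGB2HSV)
# grinder top, cup, jug, mug rough
q([(243,160)],158);q([(241,242)],40);q([(335,122)],130);q([(153,122)],95);q([(245,117)],16)
s=cv2.cvtColor(load("scene0")["frame"],cv2.COLOR_RGB2HSV)
```

```text
[[ 670.4 -128.3   97. ]
 [ 661.  -332.9   97. ]
 [ 506.1 -121.4   97. ]
 [ 500.7 -318.1   97. ]]
w 204.85308585943983 196.78869955221782
yaw from sides -0.06661323002949766
yaw from end -0.04582661152819127
guard z 119.07133808459471
[[ 458.1 -191.3  119.1]
 [ 457.2 -241.5  119.1]
 [ 460.4 -128.7  119.1]
 [ 459.3 -315.5  119.1]]
[[477.6 306.7 107. ]] [[447.3 126.2  83. ]] 183.0232829887133
[[476.9 384.  107. ]
 [478.3 229.4 107. ]]
[[442.3 123.  128. ]]
[[604.5  -4.4 158. ]]
[[390.7   0.2  40. ]]
[[ 729.5 -268.2  130. ]]
[[737.1 264.1  95. ]]
[[786.5  -6.7  16. ]]
```

```bash
cat >> h.py <<'E'
from scipy.spatial.transform import Rotation as R
def Rs(s=None):
    q=(s or state())["tool_rot"];return R.from_quat([q[1],q[2],q[3],q[0]])
def tool(yaw_y,tilt=0,az=0):
    # y axis horizontal at yaw_y, z down; then leaned so that tool z gains +sin(tilt) along azimuth az
    z=np.array([np.sin(tilt)*np.cos(az),np.sin(tilt)*np.sin(az),-np.cos(tilt)])
    y=np.array([np.cos(yaw_y),np.sin(yaw_y),0]);y-=z*(y@z);y/=np.linalg.norm(y)
    return R.from_matrix(np.c_[np.cross(y,z),y,z])
def go(p,Rt):
    s=state();r=Rs(s);print("from",np.round(s["tcp_pos"],1),"shift",np.round(r.inv().apply(np.array(p)-s["tcp_pos"]),1),"rv",np.round(np.degrees((r.inv()*Rt).as_rotvec()),1))
E
python3 - <<'E'
from h import *
np.set_printoptions(precision=2,suppress=True)
d=take("wrist","0");s=state()
r=Rs();print(d["mtx"]);print("cam in tool",r.inv().apply(d["T"][:3,3]-s["tcp_pos"]));print((r.inv()*R.from_matrix(d["T"][:3,:3])).as_matrix())
go([460,60,360],tool(1.52)); go([440,-213,330],tool(1.52))
E
```

```text
[[323.04   0.   256.79]
 [  0.   323.04 192.97]
 [  0.     0.     1.  ]]
cam in tool [  82.34    0.77 -142.29]
[[-0.   -0.95 -0.32]
 [ 1.   -0.   -0.  ]
 [ 0.   -0.32  0.95]]
from [149.2 554.9 230.6] shift [-428.7 -397.3 -129. ] rv [ -0.1  -0.  -12.1]
from [149.2 554.9 230.6] shift [-480.3 -666.1  -98.7] rv [ -0.1  -0.  -12.1]
```

apply_moves([
  [0,[-33,-31,-15],[0,0,-3]],
  [0,[-66,-62,-30],[0,0,-6]],
  [0,[-100,-94,-45],[0,0,-9]],
  [0,[-133,-125,-60],[0,0,-12]],
  [0,[-166,-156,-75],[0,0,-12.1]],
  [0,[-200,-188,-90],[0,0,-12.1]],
  [0,[-230,-220,-105],[0,0,-12.1]],
  [0,[-260,-250,-120],[0,0,-12.1]],
])

```text
time: 0.95
tcp_pos: [335.8, 244.6, 351.8]
tool_rot: [0.0, 0.026, 1.0, 0.0]
wrist_force: [0.1, 0.7, 0.1]
opening: 0.0
gripper_force: 0.0
```

Run:
```python
from h import *
go([440,-213,330],tool(1.52))
```

```text
from [335.8 244.6 351.8] shift [-127.7 -451.6   21.8] rv [ 0.  0. -0.]
```

apply_moves([
  [0,[-13,-46,0],[0,0,0]],
  [0,[-26,-92,0],[0,0,0]],
  [0,[-39,-139,0],[0,0,0]],
  [0,[-52,-185,0],[0,0,0]],
  [0,[-65,-231,0],[0,0,0]],
  [0,[-78,-277,0],[0,0,0]],
  [0,[-91,-323,0],[0,0,0]],
  [0,[-104,-369,0],[0,0,0]],
])

```text
time: 1.75
tcp_pos: [420.2, -129.6, 351.3]
tool_rot: [0.0, 0.026, 1.0, 0.0]
wrist_force: [1.4, 1.5, 1.0]
opening: 0.2
gripper_force: 0.0
```

apply_moves([
  [0,[-12,-41,11],[0,0,0]],
  [0,[-24,-82,22],[0,0,0]],
  [0,[-24,-82,22],[0,0,0]],
  [0,[-24,-82,22],[0,0,0]],
  [0,[-24,-82,22],[0,0,0]],
  [0,[-24,-82,22],[0,0,0]],
  [0,[-24,-82,22],[0,0,0]],
  [0,[-24,-82,22],[0,0,0]],
])

```text
time: 2.55
tcp_pos: [440.2, -210.0, 329.8]
tool_rot: [0.0, 0.025, 1.0, -0.0]
wrist_force: [-1.1, -0.2, -0.0]
opening: 0.2
gripper_force: 0.0
```

Run:
```python
from h import *
d=take("wrist","1");print(state()["tcp_pos"],d["T"].round(2).tolist())
cv2.imwrite("pics/w1.png",cv2.resize(d["frame"][:,:,::-1],None,fx=1.5,fy=1.5,interpolation=cv2.INTER_CUBIC))
```

```text
[ 440.19395627 -210.15596152  329.72967046] [[0.05, 0.95, 0.32, 358.07], [1.0, -0.05, -0.02, -205.04], [-0.0, 0.32, -0.95, 472.14], [0.0, 0.0, 0.0, 1.0]]
```

View pics/w1.png

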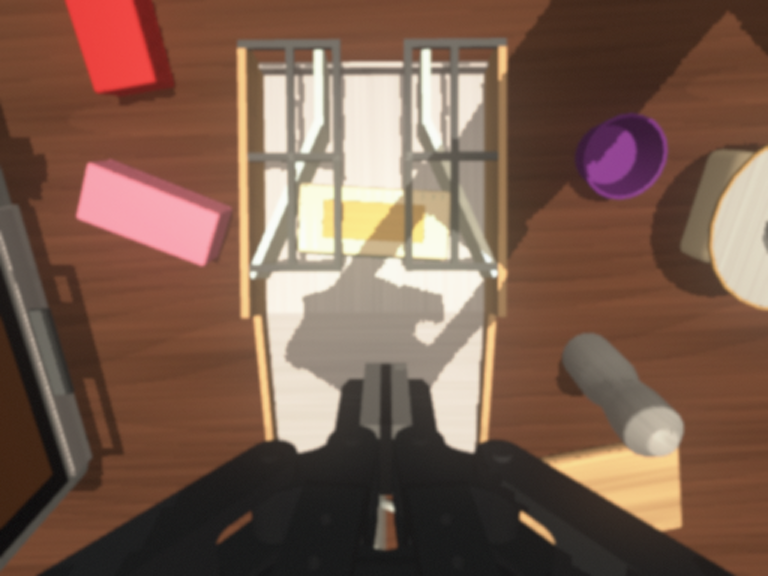

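The wrist view has image down as uphill. It shows the guard's slot edges at x≈342 and 404, with the uphill end at y≈268, the mouth end at y≈42 and the crest at y≈315. The tin's lid spans about (300–452, 183–262) and is slightly skewed.

Run:
```python
from h import *
np.set_printoptions(precision=1,suppress=True)
d=load("wrist1")
px=lambda l:(np.array(l,float)+.5)/1.5-.5
zt=lambda x:77+.309*(x-30)+55/np.cos(.3)
A=cast(d,px([(342,270),(404,269)]),zt(-20));B=cast(d,px([(340,40),(404,39)]),zt(-170))
print(A,B,"slot w",np.linalg.norm(A[0]-A[1]),np.linalg.norm(B[0]-B[1]),"len",np.linalg.norm((A-B).mean(0)[:2]))
Bo=cast(d,px([(238,42),(507,42)]),zt(-170));print("mouth outer",Bo,np.linalg.norm(Bo[0]-Bo[1]))
u=(A-B).mean(0)[:2];yaw=np.arctan2(u[1],u[0]);print("yaw",yaw)
C=cast(d,px([(264,315),(492,315)]),77);print("crest",C)
S=cast(d,px([(254,316),(496,316),(268,438),(482,438)]),97);print("walls",S)
# tin top corners, inclined plane thru point n
h=snap=None
c,s=np.cos(yaw),np.sin(yaw);o=A.mean(0)[:2]+20*np.array([c,s]);print("origin",o)
n=np.array([-np.sin(.3)*c,-np.sin(.3)*s,np.cos(.3)]);p0=np.array([o[0]+30*c,o[1]+30*s,77])+40*n
uv=px([(302,183),(452,190),(300,251),(449,262)])
r=(d["T"][:3,:3]@np.linalg.inv(d["mtx"])@np.c_[uv,np.ones(4)].T).T;cc=d["T"][:3,3]
P=cc+r*(((p0-cc)@n)/(r@n))[:,None];M=P.mean(0)-20*n
f=lambda q:np.array([[c,s],[-s,c]])@(q[:2]-o)
print("tin corners in disp",[f(q) for q in P],"center",M,f(M),"len",np.linalg.norm(P[0]-P[1]),np.linalg.norm(P[2]-P[3]),np.linalg.norm(P[0]-P[2]),np.linalg.norm(P[1]-P[3]))
# pan centre vs second view
```

```text
[[ 460.7 -243.7  119.1]
 [ 462.4 -196.6  119.1]] [[ 297.1 -235.8   72.8]
 [ 298.9 -188.5   72.8]] slot w 47.066416240177034 47.40063653652826 len 163.73438521987111
mouth outer [[ 294.5 -311.5   72.8]
 [ 304.9 -112.3   72.8]] 199.48443296824462
yaw -0.0489099029138391
crest [[ 510.4 -319.9   77. ]
 [ 520.8 -120.2   77. ]]
walls [[ 503.2 -322.6   97. ]
 [ 513.6 -121.2   97. ]
 [ 623.  -326.5   97. ]
 [ 633.2 -131.4   97. ]]
origin [ 481.5 -221.1]
tin corners in disp [array([-80.8, -56. ]), array([-75.2,  61.9]), array([-29.9, -58. ]), array([-21.2,  59.6])] center [ 435.8 -217.    74.5] [-45.9   1.9] len 118.03497045194659 117.91932426152638 53.384918682101606 56.56397072319263
```

Run:
```python
from h import *
np.set_printoptions(precision=1,suppress=True)
d=load("wrist1");s=state();r=Rs();t=s["tcp_pos"]
for x in(11,0):
  for b in(0,10,20,30,40,50,60):
    P=[t+r.apply([x,y,-b]) for y in(-14.5,14.5)];print(x,b,(proj(d,P)*1.5).ravel())
f=d["frame"][225:300,190:330,::-1];cv2.imwrite("pics/fing.png",cv2.resize(cv2.convertScaleAbs(f,alpha=1.6,beta=20),None,fx=5,fy=5,interpolation=cv2.INTER_CUBIC))
```

```text
11 0 [338.4 355.6 427.4 355.5]
11 10 [335.4 370.3 430.1 370.2]
11 20 [332.  387.1 433.2 387. ]
11 30 [328.1 406.3 436.7 406.1]
11 40 [323.6 428.5 440.7 428.4]
11 50 [318.3 454.6 445.5 454.4]
11 60 [312.  485.5 451.2 485.3]
0 0 [339.5 385.4 426.6 385.3]
0 10 [336.6 401.7 429.1 401.6]
0 20 [333.4 420.1 432.  420. ]
0 30 [329.7 441.1 435.4 441. ]
0 40 [325.4 465.4 439.2 465.3]
0 50 [320.4 493.7 443.7 493.5]
0 60 [314.6 527.1 449.  527. ]
```

View pics/fing.png

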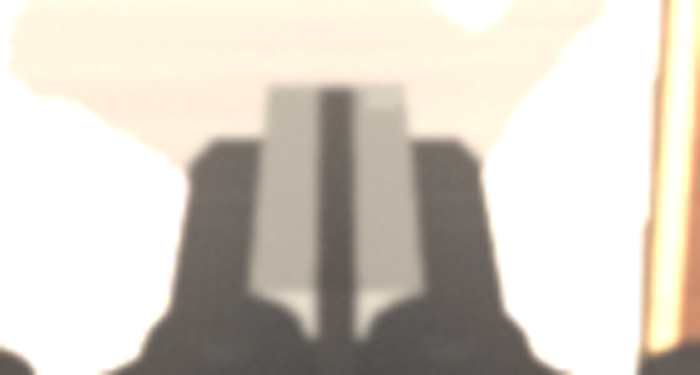

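The fingers are about 29 mm across when closed out to 40 mm behind the TCP, so they fit the 48 mm slot. The tin's centre is at dispenser (−46, 2), with a skew of about −0.06. I'll push with the tool tilted square to the ramp.

```bash
cat >> h.py <<'E'
yaw=-.049;O=np.array([483.,-221.,0])
ex=np.array([np.cos(yaw),np.sin(yaw),0]);ey=np.array([-ex[1],ex[0],0])
D=lambda x,y,z:O+x*ex+y*ey+np.array([0,0,z])
inD=lambda p:np.array([(p-O)@ex,(p-O)@ey,p[2]])
a=np.cos(.3)*ex+np.array([0,0,np.sin(.3)]);n=-np.sin(.3)*ex+np.array([0,0,np.cos(.3)])
E
python3 - <<'E'
from h import *
T=np.array([435.8,-217,74.5]);Rt=tool(yaw+np.pi/2,.3,yaw)
ins=T-6*n-53*a-1*ey
print("ins",ins,inD(ins),"ramp z there",77+.309*(inD(ins)[0]-30))
go(ins+75*n,Rt);go(ins,Rt)
E
```

```text
ins [ 386.94995127 -215.60563175   53.10541011] [-96.198982     0.68332436  53.10541011] ramp z there 38.00451456293556
from [ 440.2 -210.2  329.7] shift [ 75.2  -8.1 204.9] rv [ -0.  -17.1  -0.1]
from [ 440.2 -210.2  329.7] shift [ 53.1  -8.  276.6] rv [ -0.  -17.1  -0.1]
```

apply_moves([
  [8,[12,-1,34],[0,-3,0]],
  [8,[25,-3,68],[0,-6,0]],
  [8,[38,-4,102],[0,-9,0]],
  [8,[50,-5,136],[0,-12,0]],
  [8,[63,-7,170],[0,-15,0]],
  [8,[75,-8,205],[0,-17.1,0]],
  [8,[75,-8,205],[0,-17.1,0]],
  [8,[75,-8,205],[0,-17.1,0]],
])

```text
time: 3.4
tcp_pos: [364.9, -215.2, 125.0]
tool_rot: [0.148, 0.026, 0.989, -0.004]
wrist_force: [0.6, -0.6, 1.1]
opening: 8.2
gripper_force: 0.0
```

Run:
```python
from h import *
T=np.array([435.8,-217,74.5]);Rt=tool(yaw+np.pi/2,.3,yaw)
ins=T-6*n-53*a-1*ey
go(ins,Rt)
d=take("top","1");w=take("wrist","2")
i=cv2.resize(d["frame"][195:290,270:370,::-1],None,fx=4,fy=4,interpolation=cv2.INTER_CUBIC);j=w["frame"][:,:400,::-1]
cv2.imwrite("pics/chk1.png",np.hstack([cv2.copyMakeBorder(i,0,4,0,0,0),j]))
print(state()["opening"],proj(w,[D(-20,-24,119),D(-20,24,119),state()["tcp_pos"]]))
```

```text
from [ 364.9 -215.2  125. ] shift [ 0.   0.7 75.2] rv [-0.1 -0.1 -0.2]
8.131857472311479 [[223.51657175 346.59498386]
 [292.7210231  346.56293051]
 [255.14243858 258.81758874]]
```

View pics/chk1.png

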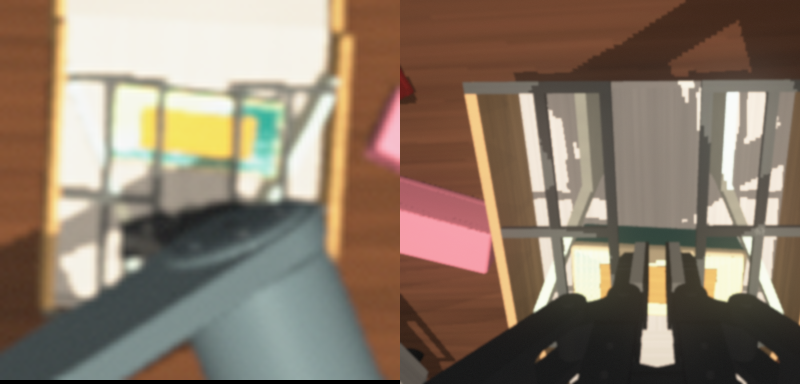

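The fingertips (x≈645–670 on the right) are centred between the slot bars (612 and 697), so I lower and start the push.

apply_moves([
  [8,[0,0.5,13],[0,0,0]],
  [8,[0,0.5,26],[0,0,0]],
  [8,[0,0.5,39],[0,0,0]],
  [8,[0,0.5,51],[0,0,0]],
  [8,[0,0.5,63],[0,0,0]],
  [8,[0,0.5,75],[0,0,0]],
  [8,[0,0.5,75],[0,0,0]],
  [8,[0,0.5,75],[0,0,0]],
])

```text
time: 4.3
tcp_pos: [388.9, -217.0, 54.4]
tool_rot: [0.15, 0.025, 0.988, -0.005]
wrist_force: [0.0, -0.7, 0.0]
opening: 8.2
gripper_force: 0.5
```

apply_moves([
  [8,[-6,0,0],[0,0,0]],
  [8,[-12,0,0],[0,0,0]],
  [8,[-20,0,0],[0,0,0]],
  [8,[-28,0,0],[0,0,0]],
  [8,[-36,0,0],[0,0,0]],
  [8,[-44,0,0],[0,0,0]],
  [8,[-52,0,0],[0,0,0]],
  [8,[-60,0,0],[0,0,0]],
])

```text
time: 5.1
tcp_pos: [444.9, -219.4, 71.4]
tool_rot: [0.149, 0.025, 0.989, -0.005]
wrist_force: [-8.3, -4.7, 5.6]
opening: 8.0
gripper_force: 5.0
```

Run:
```python
from h import *
s=state();print(inD(s["tcp_pos"]),s["wrist_force"],s["opening"])
Rt=tool(yaw+np.pi/2,.3,yaw)
p=s["tcp_pos"]
# remaining ramp travel, then shelf
go(p+33*a,Rt);go(D(10,1,89),tool(yaw+np.pi/2,.1,yaw));go(D(50,1,91),tool(yaw+np.pi/2,0,yaw))
d=take("wrist","3");e=take("scene","3")
i=cv2.resize(e["frame"][170:310,130:290,::-1],None,fx=2.4,fy=2.4,interpolation=cv2.INTER_CUBIC)
cv2.imwrite("pics/chk2.png",np.hstack([d["frame"][:336,:400,::-1],i]))
```

```text
[-38.15566678  -0.27822561  71.38720955] [-8.34346036 -4.69789309  5.64226304] 7.993967440456278
from [ 444.9 -219.4   71.4] shift [-33.   0.  -0.] rv [-0.2 -0.1 -0.1]
from [ 444.9 -219.4   71.4] shift [-51.2   1.3  -2.7] rv [-0.1 11.4 -0.1]
from [ 444.9 -219.4   71.4] shift [-90.    1.4   7.2] rv [-0.1 17.1 -0.1]
```

View pics/chk2.png

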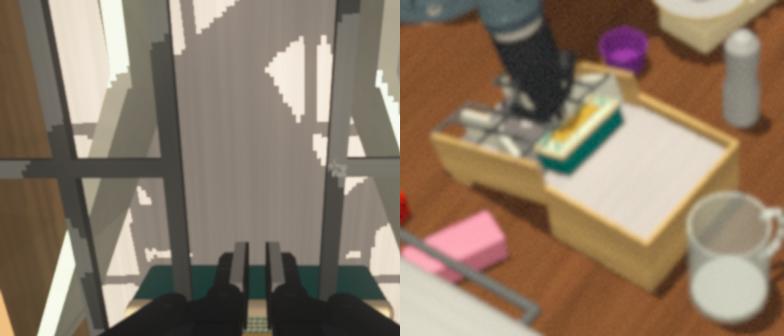

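The right half shows the tin square against the fingers with its uphill edge nearly at the crest, so I keep pushing over it.

apply_moves([
  [8,[-8,0,0],[0,0,0]],
  [8,[-16,0,0],[0,0,0]],
  [8,[-24,0,0],[0,0,0]],
  [8,[-32,0,0],[0,0,0]],
  [8,[-38,0.5,-1],[0,3,0]],
  [8,[-44,1,-2],[0,7,0]],
  [8,[-51,1,-3],[0,11.4,0]],
  [8,[-51,1,-3],[0,11.4,0]],
])

```text
time: 6.0
tcp_pos: [494.5, -220.2, 89.2]
tool_rot: [0.05, 0.025, 0.998, -0.002]
wrist_force: [0.5, 0.3, 0.5]
opening: 8.2
gripper_force: 0.0
```

Run:
```python
from h import *
s=state();print(inD(s["tcp_pos"]),s["wrist_force"],s["opening"])
go(D(48,1,91),tool(yaw+np.pi/2,0,yaw))
```

```text
[11.40272179  1.40991433 89.21278816] [0.52253998 0.26139368 0.53276637] 8.160231594286262
from [ 494.5 -220.2   89.2] shift [-36.6  -0.4   1.9] rv [-0.1  5.8 -0. ]
```

apply_moves([
  [8,[-6,0,0],[0,2,0]],
  [8,[-12,0,0],[0,4,0]],
  [8,[-18,0,1],[0,5.8,0]],
  [8,[-24,0,2],[0,5.8,0]],
  [8,[-29,0,2],[0,5.8,0]],
  [8,[-33,0,2],[0,5.8,0]],
  [8,[-36,0,2],[0,5.8,0]],
  [8,[-36,0,2],[0,5.8,0]],
])

```text
time: 6.8
tcp_pos: [528.2, -221.8, 89.8]
tool_rot: [-0.0, 0.026, 1.0, -0.0]
wrist_force: [0.6, -0.3, 0.2]
opening: 7.9
gripper_force: 0.0
```

Run:
```python
from h import *
s=state();print(inD(s["tcp_pos"]),s["wrist_force"],s["opening"])
d=take("top","4")
go(D(38,1,91),tool(yaw+np.pi/2));go(D(-5,1,300),tool(yaw+np.pi/2))
hsv=cv2.cvtColor(d["frame"],cv2.COLOR_RGB2HSV)
m=cv2.inRange(hsv,(75,100,40),(100,255,255));y,x=np.nonzero(m[140:285,270:370]);print(len(x),x.min()+270,x.max()+270,y.min()+140,y.max()+140)
m=cv2.inRange(hsv,(20,120,150),(32,255,255));y,x=np.nonzero(m[150:270,290:350]);print(len(x),x.min()+290,x.max()+290,y.min()+150,y.max()+150,cast(d,[(x.mean()+290,y.mean()+150)],117))
```

```text
[45.13669847  1.39476289 89.84342491] [ 0.60199948 -0.32753776  0.17613854] 7.880517101376704
from [ 528.  -221.8   89.8] shift [ 7.  -0.4 -1.2] rv [-0.  -0.1 -0.2]
from [ 528.  -221.8   89.8] shift [  50.2   -0.6 -210.1] rv [-0.  -0.1 -0.2]
3 304 305 179 180
4 307 308 178 180 [[ 561.58687742 -188.1161085   117.        ]]
```

apply_moves([
  [8,[8,0,-2],[0,0,0]],
  [8,[8,0,-40],[0,0,0]],
  [8,[8,0,-85],[0,0,0]],
  [8,[8,0,-130],[0,0,0]],
  [8,[8,0,-175],[0,0,0]],
  [8,[8,0,-210],[0,0,0]],
  [8,[8,0,-210],[0,0,0]],
  [8,[8,0,-210],[0,0,0]],
])

```text
time: 7.65
tcp_pos: [520.1, -221.5, 300.6]
tool_rot: [0.0, 0.026, 1.0, -0.001]
wrist_force: [0.5, 1.1, -0.1]
opening: 7.9
gripper_force: 0.0
```

Run:
```python
from h import *
d=take("wrist","5");s=state();print(s["tcp_pos"])
cv2.imwrite("pics/w5.png",cv2.resize(d["frame"][:,:,::-1],None,fx=1.5,fy=1.5,interpolation=cv2.INTER_CUBIC))
print("exp",proj(d,[D(85,0,117)])*1.5)
```

```text
[ 519.4901441  -221.05393079  298.92899618]
exp [[383.14567518 314.79486434]]
```

View pics/w5.png

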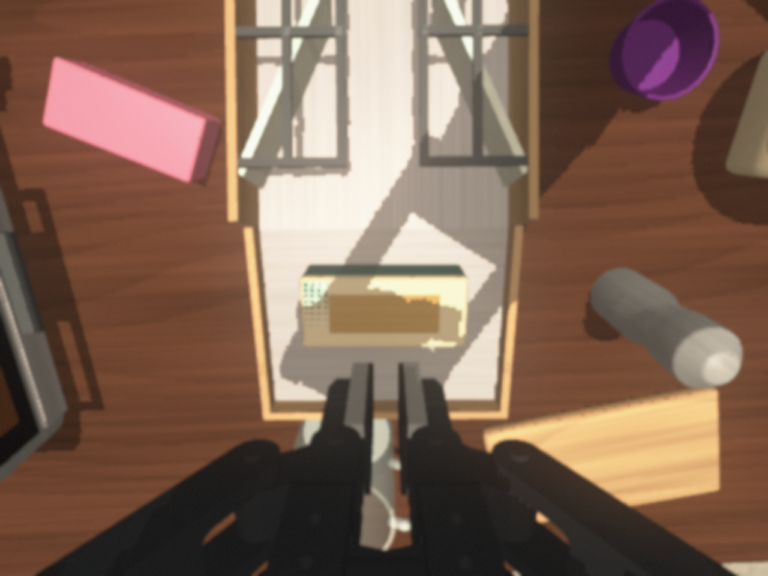

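The tin lies flat, lid up, on the shelf. Its lid corners are at (301,276), (466,276), (467,347) and (302,347). Next I grasp it across its 54 mm side.

Run:
```python
from h import *
d=load("wrist5")
P=cast(d,(np.array([(301,276),(466,276),(302,347),(467,347)])+.5)/1.5-.5,117);C=P.mean(0)
print(C,inD(C),np.linalg.norm(P[0]-P[1]),np.linalg.norm(P[0]-P[2]))
v=P[2]-P[0]+P[3]-P[1];l=P[1]-P[0]+P[3]-P[2];ty=np.arctan2(v[1],v[0]);tl=np.arctan2(-l[0],l[1]);print("tin yaw",ty,tl)
go([C[0],C[1],180],tool(tl))
```

```text
[ 565.86879962 -224.61808388  117.        ] [ 82.94655071   0.44520523 117.        ] 116.11711558838317 55.0430468028499
tin yaw -0.04140013247914713 -0.053104813576978216
from [ 519.5 -221.1  298.9] shift [-46.8  -1.2 118.8] rv [-0.1 -0.1 90.1]
```

apply_moves([
  [85,[-10,0,10],[0,0,8.5]],
  [85,[-20,0,20],[0,0,17]],
  [85,[-30,0,30],[0,0,25.5]],
  [85,[-40,-1,40],[0,0,34]],
  [85,[-46.8,-1.2,50],[0,0,42.5]],
  [85,[-46.8,-1.2,60],[0,0,51]],
  [85,[-46.8,-1.2,60],[0,0,59.5]],
  [85,[-46.8,-1.2,60],[0,0,68]],
])

```text
time: 8.5
tcp_pos: [565.2, -224.1, 236.2]
tool_rot: [-0.004, 0.583, 0.813, -0.001]
wrist_force: [-1.0, 1.0, -0.2]
opening: 84.9
gripper_force: 0.0
```

apply_moves([
  [85,[0,0,20],[0,0,8.5]],
  [85,[0,0,40],[0,0,17]],
  [85,[0,0,59],[0,0,22]],
  [85,[0,0,59],[0,0,22]],
  [85,[0,0,59],[0,0,22]],
  [85,[0,0,59],[0,0,22]],
  [85,[0,0,59],[0,0,22]],
  [85,[0,0,59],[0,0,22]],
])

```text
time: 9.3
tcp_pos: [567.2, -225.2, 181.6]
tool_rot: [0.0, 0.725, 0.689, -0.0]
wrist_force: [-1.0, -0.4, -0.2]
opening: 85.3
gripper_force: 0.0
```

Run:
```python
from h import *
go([566,-224.6,82],tool(-.053));s=state();print(s["opening"],s["joints"].round(2))
```

```text
from [ 567.2 -225.2  181.6] shift [ 0.6 -1.1 99.6] rv [-0.   0.   0.1]
85.25438924325576 [-0.57  0.3   1.56 -0.    1.28 -0.52]
```

apply_moves([
  [85,[0.5,-1,22],[0,0,0]],
  [85,[0.5,-1,44],[0,0,0]],
  [85,[0.5,-1,66],[0,0,0]],
  [85,[0.5,-1,84],[0,0,0]],
  [85,[0.5,-1,95],[0,0,0]],
  [85,[0.5,-1,99],[0,0,0]],
  [85,[0.5,-1,99],[0,0,0]],
  [85,[0.5,-1,99],[0,0,0]],
])

```text
time: 10.1
tcp_pos: [566.3, -224.8, 82.7]
tool_rot: [0.0, 0.725, 0.689, -0.0]
wrist_force: [0.2, -0.3, 0.5]
opening: 85.1
gripper_force: 0.0
```

apply_moves([
  [45,[0,0,0],[0,0,0]],
  [45,[0,0,0],[0,0,0]],
  [45,[0,0,0],[0,0,0]],
  [45,[0,0,0],[0,0,0]],
  [45,[0,0,0],[0,0,0]],
  [45,[0,0,0],[0,0,0]],
  [45,[0,0,0],[0,0,0]],
  [45,[0,0,0],[0,0,0]],
], squeeze=40)

```text
time: 10.9
tcp_pos: [566.1, -224.7, 82.5]
tool_rot: [0.0, 0.725, 0.689, -0.0]
wrist_force: [-0.7, 0.7, 6.1]
opening: 53.7
gripper_force: 43.9
```

apply_moves([
  [45,[0,0,-5],[0,0,0]],
  [45,[0,0,-20],[0,0,0]],
  [45,[0,0,-45],[0,0,0]],
  [45,[0,0,-75],[0,0,0]],
  [45,[0,0,-105],[0,0,0]],
  [45,[0,0,-135],[0,0,0]],
  [45,[0,0,-155],[0,0,0]],
  [45,[0,0,-165],[0,0,0]],
])

```text
time: 11.7
tcp_pos: [566.6, -224.8, 249.8]
tool_rot: [0.001, 0.725, 0.689, -0.0]
wrist_force: [-0.3, -0.3, -1.7]
opening: 53.7
gripper_force: 43.0
```

Run:
```python
from h import *
print(state()["opening"],state()["wrist_force"]);go([478,307,250],tool(-.053));
# pan centre cross-check in scene camera: bright grey blob ellipse
d=load("scene0");hsv=cv2.cvtColor(d["frame"],cv2.COLOR_RGB2HSV)
print(proj(d,[[477.6,306.7,107],[447.3,126.2,83]]))
m=cv2.inRange(hsv,(0,0,150),(179,60,255));k,lab,st,ce=cv2.connectedComponentsWithStats(m)
for i in range(1,k):
    if st[i,4]>300 and 220<ce[i,0]<320 and 100<ce[i,1]<190: print(st[i],cast(d,[(st[i,0]+(st[i,2]-1)/2,st[i,1]+(st[i,3]-1)/2)],107))
```

```text
53.72269916181681 [-0.34784467 -0.34274154 -1.65146976]
from [ 566.6 -224.8  249.8] shift [ 526.5 -115.8   -1.3] rv [0.1 0.1 0.1]
[[284.09258404 137.08022079]
 [252.61125715 164.90651719]]
[267 126  38  23 681] [[481.99279816 309.93518545 107.        ]]
[235 151  40  27 728] [[466.19645469 109.66858327 107.        ]]
```

Two cameras agree on the pan's centre to within 6 mm, at about (480,308), so I carry the tin there.

apply_moves([
  [45,[20,-4,0],[0,0,0]],
  [45,[60,-13,0],[0,0,0]],
  [45,[100,-21,0],[0,0,0]],
  [45,[140,-30,0],[0,0,0]],
  [45,[180,-38,0],[0,0,0]],
  [45,[220,-47,0],[0,0,0]],
  [45,[260,-56,0],[0,0,0]],
  [45,[300,-65,0],[0,0,0]],
])

```text
time: 12.5
tcp_pos: [514.4, 80.9, 245.4]
tool_rot: [-0.002, 0.725, 0.689, -0.001]
wrist_force: [0.8, 0.3, -2.2]
opening: 53.2
gripper_force: 42.9
```

apply_moves([
  [45,[40,-8,0],[0,0,0]],
  [45,[80,-17,0],[0,0,0]],
  [45,[120,-26,0],[0,0,0]],
  [45,[160,-34,0],[0,0,0]],
  [45,[195,-41,0],[0,0,0]],
  [45,[217,-46,0],[0,0,0]],
  [45,[227,-48,0],[0,0,0]],
  [45,[227,-48,0],[0,0,0]],
])

```text
time: 13.3
tcp_pos: [478.8, 308.6, 245.7]
tool_rot: [-0.001, 0.724, 0.689, -0.002]
wrist_force: [0.4, -1.0, -2.0]
opening: 53.4
gripper_force: 42.9
```

Run:
```python
from h import *
go([480,308,122],tool(-.053));s=state();print(s["opening"],s["wrist_force"],s["gripper_force"])
d=take("wrist","6");e=take("scene","6")
i=cv2.resize(e["frame"][60:200,190:350,::-1],None,fx=2.4,fy=2.4,interpolation=cv2.INTER_CUBIC)
cv2.imwrite("pics/chk3.png",np.hstack([d["frame"][48:,56:456,::-1],i]))
print(proj(d,[480,308,107])-[56,48])
```

```text
from [478.8 308.6 245.7] shift [ -0.5   1.7 123.7] rv [-0.2  0.   0.2]
53.354474336301074 [ 0.44833321 -1.04839382 -2.00773025] 42.94048190116882
[[202.07240081 133.01790573]]
```

View pics/chk3.png

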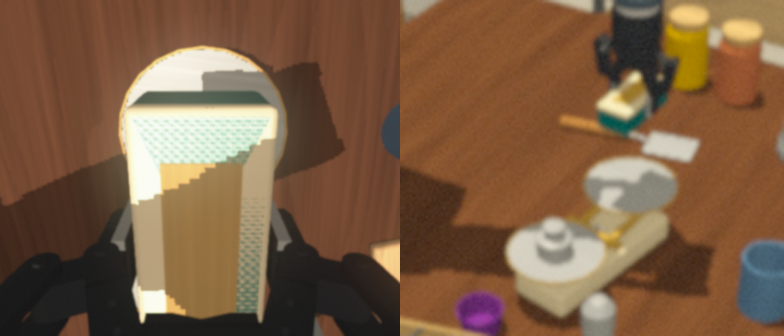

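The gripped tin is level above the pan. The pan's rim spans x≈120–287 in the wrist view, centred at 203 against a predicted 202. I lower slowly.

apply_moves([
  [45,[-0.5,1.5,15],[0,0,0]],
  [45,[-0.5,1.5,40],[0,0,0]],
  [45,[-0.5,1.5,65],[0,0,0]],
  [45,[-0.5,1.5,88],[0,0,0]],
  [45,[-0.5,1.5,105],[0,0,0]],
  [45,[-0.5,1.5,117],[0,0,0]],
  [45,[-0.5,1.5,123],[0,0,0]],
  [45,[-0.5,1.5,123],[0,0,0]],
])

```text
time: 14.2
tcp_pos: [481.2, 306.5, 122.9]
tool_rot: [-0.001, 0.725, 0.688, -0.001]
wrist_force: [0.6, 0.9, -2.1]
opening: 53.6
gripper_force: 43.0
```

apply_moves([
  [45,[0,0,2],[0,0,0]],
  [45,[0,0,4],[0,0,0]],
  [45,[0,0,6],[0,0,0]],
  [45,[0,0,8],[0,0,0]],
  [45,[0,0,10],[0,0,0]],
  [45,[0,0,11],[0,0,0]],
  [45,[0,0,12],[0,0,0]],
  [45,[0,0,12],[0,0,0]],
])

```text
time: 15.0
tcp_pos: [481.4, 307.2, 111.8]
tool_rot: [-0.001, 0.725, 0.689, -0.001]
wrist_force: [-0.2, -0.2, -0.9]
opening: 53.3
gripper_force: 43.1
```

apply_moves([
  [45,[0,0,1.5],[0,0,0]],
  [45,[0,0,3],[0,0,0]],
  [45,[0,0,4.5],[0,0,0]],
  [45,[0,0,6],[0,0,0]],
  [45,[0,0,7.5],[0,0,0]],
  [45,[0,0,9],[0,0,0]],
  [45,[0,0,10],[0,0,0]],
  [45,[0,0,10],[0,0,0]],
])

```text
time: 15.8
tcp_pos: [481.6, 307.2, 101.8]
tool_rot: [-0.001, 0.725, 0.689, -0.001]
wrist_force: [0.7, 0.3, -0.8]
opening: 53.3
gripper_force: 43.2
```

Run:
```python
from h import *
for _ in range(3):
    take("top","7");s=state();print(s["tcp_pos"].round(1),s["wrist_force"].round(2),s["torque"].round(3))
```

```text
[481.5 307.2 101.9] [0.26 0.74 0.1 ] [ 0.012 -0.14  -0.014]
[481.5 307.2 101.9] [-0.23 -0.03 -0.85] [-0.005 -0.135  0.014]
[481.5 307.2 101.9] [1.38 0.98 0.3 ] [-0.015 -0.166 -0.018]
```

apply_moves([
  [56,[0,0,0],[0,0,0]],
  [60,[0,0,0],[0,0,0]],
  [66,[0,0,0],[0,0,0]],
  [72,[0,0,0],[0,0,0]],
  [78,[0,0,0],[0,0,0]],
  [78,[0,0,0],[0,0,0]],
  [78,[0,0,0],[0,0,0]],
  [78,[0,0,0],[0,0,0]],
])

```text
time: 16.75
tcp_pos: [481.4, 307.2, 101.8]
tool_rot: [-0.001, 0.725, 0.689, -0.001]
wrist_force: [-0.3, 0.1, 0.6]
opening: 78.0
gripper_force: 0.0
```

apply_moves([
  [78,[0,0,-5],[0,0,0]],
  [78,[0,0,-15],[0,0,0]],
  [78,[0,0,-35],[0,0,0]],
  [78,[0,0,-65],[0,0,0]],
  [78,[0,0,-100],[0,0,0]],
  [78,[0,0,-140],[0,0,0]],
  [78,[0,0,-170],[0,0,0]],
  [78,[0,0,-170],[0,0,0]],
])

```text
time: 17.55
tcp_pos: [484.3, 308.3, 278.8]
tool_rot: [0.001, 0.725, 0.689, 0.004]
wrist_force: [-0.0, 1.0, 1.4]
opening: 78.0
gripper_force: 0.0
```

Run:
```python
from h import *
d=take("wrist","8");e=take("scene","8");s=state();print(s["tcp_pos"],s["opening"])
# lid top / tin: saturated or bright blob inside the pan; measure rim and label
for nm,g in(("wrist",d),("scene",e)):
    hsv=cv2.cvtColor(g["frame"],cv2.COLOR_RGB2HSV);c=proj(g,[480,308,135])[0]
    m=cv2.inRange(hsv,(16,110,90),(34,255,255));k,lab,st,ce=cv2.connectedComponentsWithStats(m)
    for i in range(1,k):
        if st[i,4]>30 and np.hypot(*(ce[i]-c))<80: print(nm,"yellow",st[i],cast(g,[ce[i]],135))
    m=cv2.inRange(hsv,(75,80,30),(100,255,255));k,lab,st,ce=cv2.connectedComponentsWithStats(m)
    for i in range(1,k):
        if st[i,4]>20 and np.hypot(*(ce[i]-c))<80: print(nm,"teal",st[i])
# height check: intensity blob of both pans in the scene
hsv=cv2.cvtColor(e["frame"],cv2.COLOR_RGB2HSV);m=cv2.inRange(hsv,(0,0,150),(179,60,255));k,lab,st,ce=cv2.connectedComponentsWithStats(m)
for i in range(1,k):
    if st[i,4]>150 and 220<ce[i,0]<320 and 100<ce[i,1]<190: print(st[i])
print("weight pan predicted shift",proj(e,[447,126,83])-proj(e,[447,126,95]))
```

```text
[482.09050965 307.29650339 273.24148101] 77.95542821425005
wrist yellow [178  92 147 129 746] [[483.63415096 350.97336443 135.        ]]
wrist yellow [ 237  145   32   75 1916] [[482.6707946  300.76988794 135.        ]]
wrist yellow [ 179  201  135   86 1193] [[467.09144712 244.27032123 135.        ]]
scene yellow [260 109  24   7  49] [[366.49820466 391.86800895 135.        ]]
scene yellow [279 126  15  11  83] [[483.10611743 310.62107307 135.        ]]
scene yellow [275 152  15  12  79] [[545.7720516  159.82736275 135.        ]]
scene teal [273 132  26  16  94]
[286 115  28  17 249]
[235 148  40  27 694]
weight pan predicted shift [[0.05269787 2.52936989]]
```

Run:
```python
from plant import job_done,snapshot
for _ in range(8): snapshot("top")
print(job_done())
```

```text
the job is handed in; nothing more can be done
None
```

I pushed the tin back up the ramp, lifted it out and set it down on the empty pan, then handed the job in; the last images show it within about 5 mm of the pan's centre and the weight's pan risen to about level, but the result was not reported back.

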